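# Find the hidden release and open the battery flap of an upturned bench scale

### The job

The battery flap of this upturned bench scale is held shut by a hidden catch: feel along the smooth strip beside the flap's free edge for the release, a button set flush in the same grey and in a different place on every unit, and press it so that the flap springs ajar. Then take the finger off the button and push the flap over with a fingertip until it rests fully open. Nothing is picked up: leave the tape, the screwdriver and everything else lying about where they are.

Things in the scene. Friction and masses are not known exactly. Their poses are not given: they have to be found in the camera images.
- scale: bench scale upside down on its pan, fixed: 300 (x) by 410 mm (y), its flat grey base facing up 88 mm above the bench; origin at the footprint's centre on the bench, z up. In its frame: smooth strip x -82 to -22, y -143 to 143 mm, with pads 2.5 mm higher beyond its ends; flap x -15 to 47, y -55 to 55; rubber feet (36 mm wide) stand 16 mm above the base at x +-122, y +-178; low console to x 206
- strip (a point): middle of the strip's upper face, at x -52, y 0, z 88 mm in the scale's frame; axes as the scale's (y along the strip)
- release (a joint): release button, 42 (x) by 48 mm (y), in a close opening of the strip, same grey, its face 1.5 mm below the strip's. Centre on the strip's long middle line, anywhere up to 118 mm to either side of strip; the rest of the strip is rigid. Value 0 up, 0.006 m fully down; springs back; 1.5 N to start it, about 5 N to bottom it, frees the catch at about 3 mm
- flap (a joint): battery flap, 62 (x) by 109 (y) by 4 mm, hinged on its +x edge: 0 latched shut, flush; about 1.1 rad ajar once released; pi/2 upright; 2.0 at its stop, fully open, leaning to +x. Damped; short of upright it sinks back to ajar, past upright it sinks slowly to the stop by itself. Moves with less than 2 N at its edge
- flap_edge (a point): middle of the flap's free edge, on its upper face, 61.5 mm from the hinge (moves with the flap); closed it lies at x -14.5, z 88 mm in the scale's frame. A catch tongue 20 mm wide hangs 18 mm below the upper face here
- flap_hinge (a point): middle of the hinge line, which runs along the scale's y at x 47 mm, z 88 mm in its frame
- tape: small roll of paper tape lying flat on the base beyond the flap: 60 mm across, 24 mm high, origin at the centre of its underside
- screwdriver: red-handled screwdriver, 150 mm long, about 30 mm thick at most, lying on the base beyond the flap; origin under its middle, handle to its own -x
- weight: steel test weight with a knob, 48 mm across, 70 mm high, standing on the bench; origin at the centre of its underside
- organiser: flat clear parts organiser with orange catches, 245 by 270 by 45 mm, on the bench; origin at the centre of its underside
- glue_gun: dark blue glue gun lying on its side, about 150 by 120 by 40 mm; origin near its middle, on the bench
- cell_tray: black tray of blue battery cells, 85 by 125 by 22 mm, on the bench; origin at the centre of its underside
- carton: small carton, 150 by 190 by 100 mm, on the bench; origin at the centre of its underside

How it is judged:
On the way, in this order (a step that is already met when the one before it is completed fails the run):
1. the hidden release button is pressed in (value of joint release above 0.002 m and value of joint flap below 0.1 rad).
2. the catch lets go and the flap springs ajar (value of joint flap above 0.8 rad), for 0.1 s.
3. the button is let go and the flap pushed past upright (value of joint release below 0.001 m and value of joint flap above 1.6 rad), for 0.1 s.
At the end, for the whole second after the job is handed in: the flap rests fully open against its stop (within 0.15 rad, at rest), the release button has come back up (within 1 mm), and every loose thing lies within 20 mm of where it was (value of joint flap above 1.85 rad and velocity of joint flap below 0.1 rad/s and value of joint release below 0.001 m and distance of each of tape, screwdriver, weight, organiser, glue_gun, cell_tray, carton from where it was at the start of the episode below 0.02 m); the robot touches nothing.
It fails at once if the tape roll or the screwdriver on the scale is lifted or shoved more than 20 mm (distance of any of tape, screwdriver from where it was at the start of the episode above 0.02 m).
It fails at once if something lying on the bench is lifted or shoved more than 20 mm (distance of any of weight, organiser, glue_gun, cell_tray, carton from where it was at the start of the episode above 0.02 m).
It also fails if it takes over 61 s, if anything falls off the work surface, if the arm or the gripper's body presses on something with over 40 N, if the wrist force passes 120 N, or if a joint passes its speed limit or range.

### The arm

A 6-joint arm with a two-finger parallel gripper is mounted at the origin on the work surface. World frame = base frame: x ahead of the robot, y to its left, z up, the work surface at z = 0. Lengths are in m, angles in rad, forces in N, time in s.
With the tool pointing down it reaches from about 0.3 to 1 m from the base axis. Payload 5.1 kg.
Tool frame: the origin (TCP) lies midway between the tips of the shut fingers; the grasp point (between the pads) lies 19 mm behind it; x points along the fingers, z is the direction in which the jaws open and shut, and the axes are right-handed (so a half turn about x gives the same grasp; the last joint's range is limited). The gripper opens to 95 mm and grips with 3 to 60 N. Pads are 20 mm wide; open, the fingers measure 119 mm over their backs; the gripper's body (75 mm by 180 mm) begins 59 mm behind the grasp point.
Start: joints at [-1.268, 0.124, 1.65, -0, 1.367, -0.083], TCP at [0.245, -0.602, 0.215] pointing down, gripper open.
Joint ranges: [-2.61, 2.61], [-1.02, 2.33], [0.03, 2.71], [-1.35, 4.49], [0.32, 2.68], [-2.91, 2.91]. Speed limits (rad/s): [2.57, 2.57, 3.14, 3.14, 3.14, 3.14].

### API

Orientations are given as a unit quaternion [w, x, y, z].
In Python, from station import env gives the robot as it stands. The module is installed in compiled form; this text tells all that it offers.
- The arm moves only by the tool move_arm, never from a script. Its argument "increments" is a list that holds one entry, the list of rows, each a list of 7 numbers: the shift along the tool's x, y, z in m, then the turn, a rotation vector about the tool's x, y, z in rad, then the gripper command: -1 is shut, 1 is fully open, values between are in proportion. A call has 1 to 5 rows; each row shifts and turns the commanded pose from where the row before left it, along the tool's axes as they then stand; what a row does not reach is not made up. A row lasts 1/8 s, in which the tool goes at most 62.5 mm and 10.7 degrees, less where a joint would pass 70% of its speed; a pose out of reach is approached as far as the arm can. A call is refused whole if a number of a shift passes 0.0625 or a number of a turn 0.188, either way. A call with a gripper value outside its range is refused whole. The fingers move at their own pace and stop on an object; "squeeze" is the grip in N (left out, the last holds). Time passes only in rows, so rows that do not move let the fingers close. It gives the time, the measured TCP pose, the force and the opening at its end, in the units of the state.
- env.read_state(): the state, without advancing time (a new reading comes with each control period).
- env.snapshot(name): name is "scene" or "top" or "wrist"; returns (picture, depth): 384x512x3 uint8, red, green, blue; 384x512 float32, m along the optical axis (not along the pixel's ray), 0 where there is no reading.
- env.calibration(name): a dict with "fx", "fy", "cx", "cy" (pixels), "rvec" (rotation vector, rad) and "tvec" (3), from world to camera coordinates, as OpenCV has them; the wrist camera has in their place "mount" (4x4, takes a point from camera to tool coordinates, whose origin is the TCP and whose axes are the tool frame's). Camera axes: x right, y down, z forward; pixel columns grow to the right and rows downward; lengths in m; the calibration is good to about 2 mm. A picture is of the moment at which its call begins: read the wrist's pose just before it. calibration takes no time and is no camera call.
- env.close_job(): hands the job in, once; it reports no verdict.
The state is a dict: "clock": time; "joint_positions": joint angles; "joint_velocities": joint speeds; "tau": joint torques, N m; "eef_pos": TCP position; "tcp_rot": TCP orientation; "ft_force": force on the tool from outside, world axes, zero at the start; "ft_torque": the same for the moment, N m; "grip_width": finger opening in m.
Only numpy, scipy, OpenCV 4.12 (cv2) and the standard library are available. Lean on these libraries where they do the work, as an engineer would, in place of code of your own. Each camera call takes 0.05 s, during which the arm holds its last target.

## Working session

There is one attempt and no reset: what is moved stays moved. The work goes in short steps, Python scripts to look and compute and a tool call to move; the robot and the scene stay as the last step left them, time stands still between calls to the robot, and variables do not carry over. Pictures are saved under pics/ and viewed, and the job is handed in when it is done.

Besides the shell and the picture viewer there is one more tool, called after ">>>" by a JSON object that holds its "fn" and its "kwargs", one argument or row to a line. move_arm: Moves the arm, as the interface text tells. Its arguments: {"type":"object","properties":{"increments":{"type":"array"},"squeeze":{"type":"number"}},"required":["increments"]}

```bash
mkdir -p pics; python3 - <<'E'
from station import env
import cv2,numpy as np
for n in ["scene","top"]:
    p,d=env.snapshot(n); cv2.imwrite(f"pics/{n}0.png",p[:,:,::-1]); np.save(f"{n}0.npy",d)
    print(n,env.calibration(n))
print(env.calibration("wrist"))
print(env.read_state())
E
```

```text
scene {'fx': 455.044977923688, 'fy': 455.044977923688, 'cx': 258.90352802614024, 'cy': 189.56196775752994, 'rvec': array([ 1.82936864,  1.47276123, -0.68138127]), 'tvec': array([-0.14224104, -0.29404441,  1.85245478])}
top {'fx': 387.6571229185529, 'fy': 387.6571229185529, 'cx': 262.34785571831867, 'cy': 190.0243169562499, 'rvec': array([ 2.08964528, -2.15168883,  0.2085279 ]), 'tvec': array([0.01959374, 0.53734837, 1.20278793])}
{'fx': 316.0403521095741, 'fy': 316.0403521095741, 'cx': 256.2904483836845, 'cy': 198.15323019980463, 'mount': array([[ 5.32340162e-04, -2.55566453e-01,  9.66791345e-01,
        -1.70601828e-01],
       [ 2.44672833e-04, -9.66791420e-01, -2.55566608e-01,
         7.32455786e-02],
       [ 9.99999828e-01,  3.72595947e-04, -4.52131732e-04,
        -8.13467126e-04],
       [ 0.00000000e+00,  0.00000000e+00,  0.00000000e+00,
         1.00000000e+00]])}
{'clock': 0.1, 'joint_positions': array([-1.26765225e+00,  1.24414788e-01,  1.65154107e+00,  1.71517281e-06,
        1.36751851e+00, -8.25917441e-02]), 'joint_velocities': array([-1.39983707e-03,  6.54777954e-04, -3.73217968e-03,  4.23507127e-05,
       -6.58884227e-05, -9.42351741e-04]), 'tau': array([ 9.57829325e-04, -4.18880439e+01, -3.61096323e+01,  7.76267750e-02,
        4.61100193e-02, -7.04633408e-05]), 'eef_pos': array([ 0.24435861, -0.60168355,  0.21352408]), 'tcp_rot': array([ 0.58604719,  0.39530827,  0.58708513, -0.39447574]), 'ft_force': array([-0.25151585, -0.30195514,  0.30732479]), 'ft_torque': array([-0.04080663, -0.01293858,  0.03669233]), 'grip_width': 0.09472452266124275}
```

View pics/scene0.png

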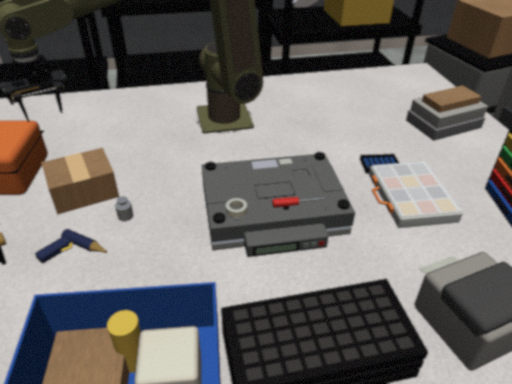

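View pics/top0.png

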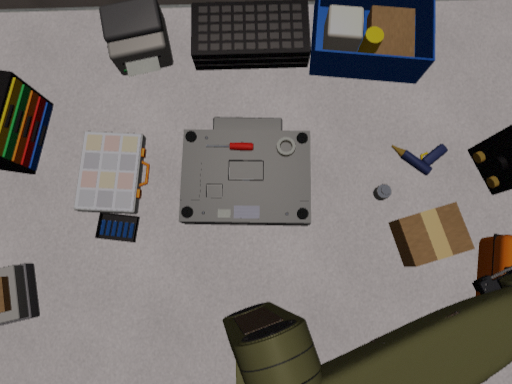

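The top view shows the scale centred near pixel (246,175), with feet near (190,136), (303,138), (186,211) and (302,213). The flap outline is near (246,170), the screwdriver near (235,147) and the tape at (286,146).

```bash
python3 - <<'E'
import cv2
p=cv2.imread("pics/top0.png"); c=p[105:240,165:330]
c=cv2.convertScaleAbs(c,alpha=1.5)
cv2.imwrite("pics/topc.png",cv2.resize(c,None,fx=4.4,fy=4.4,interpolation=cv2.INTER_CUBIC))
E
cat > h.py <<'E'
import numpy as np,cv2
from station import env
def cam(n):
    c=env.calibration(n);K=np.array([[c['fx'],0,c['cx']],[0,c['fy'],c['cy']],[0,0,1]])
    return K,cv2.Rodrigues(c['rvec'])[0],c['tvec']
def onplane(n,uv,z):
    K,R,t=cam(n);C=-R.T@t
    d=R.T@np.linalg.inv(K)@np.array([uv[0],uv[1],1.]);s=(z-C[2])/d[2];return C+s*d
def proj(n,P):
    K,R,t=cam(n);q=(R@np.atleast_2d(P).T).T+t;q=q@K.T;return q[:,:2]/q[:,2:]
E
python3 - <<'E'
from h import *
for uv in [(190.5,136),(302.5,138),(186.5,211),(302,213)]: print(onplane("top",uv,.104))
d=np.load("top0.npy"); K,R,t=cam("top")
for uv in [(225,190),(246,170),(190,136),(100,110)]:
    z=d[uv[1],uv[0]];print(uv,z,R.T@(np.linalg.inv(K)@np.array([*uv,1])*z-t))
E
```

```text
[0.70969075 0.22799266 0.104     ]
[ 0.69255187 -0.12860153  0.104     ]
[0.4687877  0.23871644 0.104     ]
[ 0.45224042 -0.11524875  0.104     ]
(225, 190) 1.2155316 [0.53360944 0.12113204 0.09089999]
(246, 170) 1.2329032 [0.59744133 0.05412516 0.08606565]
(190, 136) 1.2363296 [0.70986033 0.22965132 0.10364944]
(100, 110) 1.3629414 [8.51113087e-01 5.65755716e-01 4.84811033e-04]
```

View pics/topc.png

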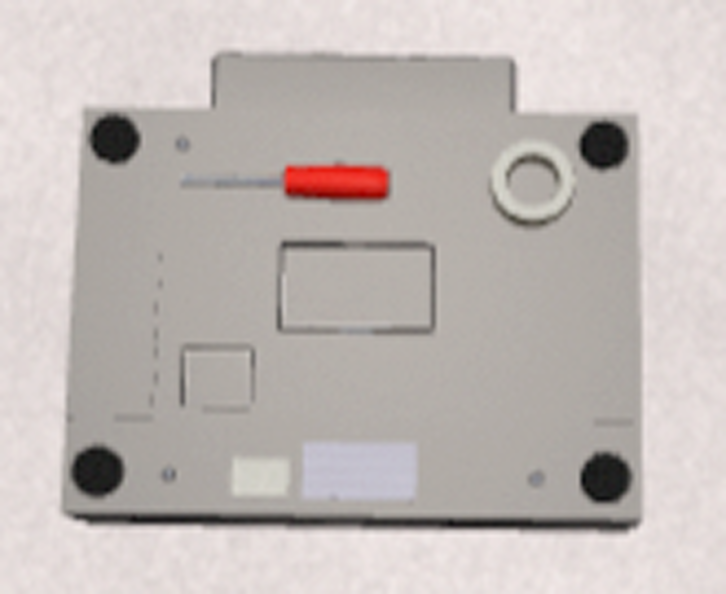

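The crop shows the flap outline around (356,287) and a 48x42 mm square outline around (218,378) on the strip. That square is the likely button, and pressing it will confirm. Next I'll fit the scale pose from the feet.

```bash
python3 - <<'E'
from h import *
p=cv2.imread("pics/top0.png");g=p.max(2).astype(float)
W=[]
for u,v in [(190,136),(302,138),(187,211),(302,213)]:
    s=g[v-7:v+8,u-7:u+8];w=np.clip(90-s,0,60); yy,xx=np.mgrid[v-7:v+8,u-7:u+8]
    if v>200: pass
    uv=((w*xx).sum()/w.sum(),(w*yy).sum()/w.sum());q=onplane("top",uv,.104);W.append(q[:2]);print(uv,q,w.max())
W=np.array(W);L=np.array([[.122,.178],[.122,-.178],[-.122,.178],[-.122,-.178]])
a=L;b=W-W.mean(0);th=np.arctan2((a[:,0]*b[:,1]-a[:,1]*b[:,0]).sum(),(a*b).sum());c,s=np.cos(th),np.sin(th)
R=np.array([[c,-s],[s,c]]);o=W.mean(0);print(o,th,(L@R.T+o-W)*1000)
np.savez("pose.npz",o=o,th=th)
f=lambda uv,z:(R.T@(onplane("top",uv,z)[:2]-o)*1000).round(1)
for n,uv in dict(bt=(218,378),bl=(182,378),br=(254,378),btop=(218,346),bbot=(218,410),ftl=(280,244),fbr=(434,331),tape=(533,182),sdR=(388,183),sdL=(182,182),sdbottom=(340,199)).items():
    print(n,f((165+uv[0]/4.4-.4,105+uv[1]/4.4-.4),.088))
E
```

```text
(np.float64(190.55541516245486), np.float64(136.12725631768953)) [0.70926027 0.22781333 0.104     ] 60.0
(np.float64(301.752692097098), np.float64(137.58715093995255)) [ 0.69399658 -0.12628982  0.104     ] 60.0
(np.float64(186.65730612244897), np.float64(211.67542857142857)) [0.46668294 0.23821651 0.104     ] 60.0
(np.float64(302.0990182802979), np.float64(213.22190250507785)) [ 0.45154712 -0.1155186   0.104     ] 60.0
[0.58037173 0.05605536] -0.04314680274388094 [[ 0.67566116  0.814083  ]
 [ 0.58385791 -0.75144043]
 [-0.51992202  0.93545964]
 [-0.73959705 -0.99810221]]
bt [-51.1  97.3]
bl [-51.4 123.1]
br [-50.7  71.6]
btop [-27.7  98.2]
bbot [-74.3  96.5]
ftl [48.5 56.1]
fbr [-14.5 -56.4]
tape [  97.9 -127.3]
sdR [ 95.7 -21.3]
sdL [ 94.4 129.2]
sdbottom [83.1 13.4]
```

```bash
cat >> h.py <<'E'
from scipy.spatial.transform import Rotation as Ro
z_=np.load("pose.npz");o=z_['o'];th=float(z_['th'])
S=np.array([[np.cos(th),-np.sin(th),0],[np.sin(th),np.cos(th),0],[0,0,1]])
def s2w(p): return S@np.array(p)+np.array([*o,0])
def w2s(p): return S.T@(np.array(p)-np.array([*o,0]))
def st():
    s=env.read_state();q=s['tcp_rot'];return s,Ro.from_quat([q[1],q[2],q[3],q[0]]).as_matrix()
def shift(target): # scale-frame target (m) -> tool shift
    s,R=st();return R.T@(s2w(target)-s['eef_pos'])
E
python3 - <<'E'
from h import *
s,R=st();print(R.round(3));print(w2s(s['eef_pos']))
T=shift([-.052,.097,.14]);print(T)
# tool-frame rotvec to make tool x down, z along scale y (+/-)
for sg in(1,-1):
    zz=S[:,1]*sg;x=np.array([0,0,-1.]);Rt=np.stack([x,np.cross(zz,x),zz],1);print(Ro.from_matrix(R.T@Rt).as_rotvec())
E
```

```text
[[-0.001  0.927  0.376]
 [ 0.002  0.376 -0.927]
 [-1.     0.    -0.002]]
[-0.30732987 -0.67162016  0.21352408]
[ 0.07472219  0.5518275  -0.59268801]
[-2.71270932e+00 -3.41097137e-04 -2.58974288e-03]
[ 4.28882144e-01 -1.87998282e-03  2.47614062e-04]
```

>>> {"fn": "move_arm", "kwargs": {
  "increments": [
    [[0,0.03,-0.05,0.143,0,0,-1],[0,0.03,-0.05,0.143,0,0,-1],[0,0.03,-0.05,0.143,0,0,-1],[0,0.02,-0.058,0,0,0,-1],[0,0.02,-0.058,0,0,0,-1]]
  ],
  "squeeze": 10
}}

```text
clock: 0.72
eef_pos: [0.3407, -0.32, 0.2142]
tcp_rot: [0.489, 0.511, 0.489, -0.511]
ft_force: [1.6, -0.4, 0.2]
grip_width: 0.0506
```

>>> {"fn": "move_arm", "kwargs": {
  "increments": [
    [[0,0.02,-0.058,0,0,0,-1],[0,0.02,-0.058,0,0,0,-1],[0,0.02,-0.058,0,0,0,-1],[0,0.02,-0.058,0,0,0,-1],[0,0.02,-0.058,0,0,0,-1]]
  ]
}}

```text
clock: 1.35
eef_pos: [0.4531, -0.0345, 0.2145]
tcp_rot: [0.489, 0.511, 0.489, -0.511]
ft_force: [1.1, 0.3, -0.5]
grip_width: 0.0025
```

```bash
python3 - <<'E'
from h import *
s,R=st();print(s['clock'],w2s(s['eef_pos']),s['grip_width'],(S.T@R).round(3));print(shift([-.052,.097,.14]))
E
```

```text
1.35 [-0.12328652 -0.09598678  0.21451549] 0.0024824403276015564 [[ 0.  1. -0.]
 [-0. -0. -1.]
 [-1.  0.  0.]]
[ 0.07450956  0.0712433  -0.19300503]
```

>>> {"fn": "move_arm", "kwargs": {
  "increments": [
    [[0,0.018,-0.048,0,0,0,-1],[0,0.018,-0.048,0,0,0,-1],[0,0.018,-0.048,0,0,0,-1],[0,0.017,-0.049,0,0,0,-1],[0,0,0,0,0,0,-1]]
  ]
}}

```text
clock: 1.98
eef_pos: [0.5323, 0.1558, 0.2138]
tcp_rot: [-0.49, -0.509, -0.491, 0.51]
ft_force: [-0.3, -0.4, -0.5]
grip_width: 0.0006
```

```bash
python3 - <<'E'
from h import *
s,R=st();p,d=env.snapshot("wrist");cv2.imwrite("pics/w1.png",cv2.resize(cv2.convertScaleAbs(p[:,:,::-1],alpha=1.4),(768,576)))
print(s['clock'],w2s(s['eef_pos']));print(shift([-.052,.097,.10]))
E
```

```text
1.975 [-0.05234808  0.09759904  0.21378758]
[ 0.11378177  0.00089486 -0.00099929]
```

View pics/w1.png

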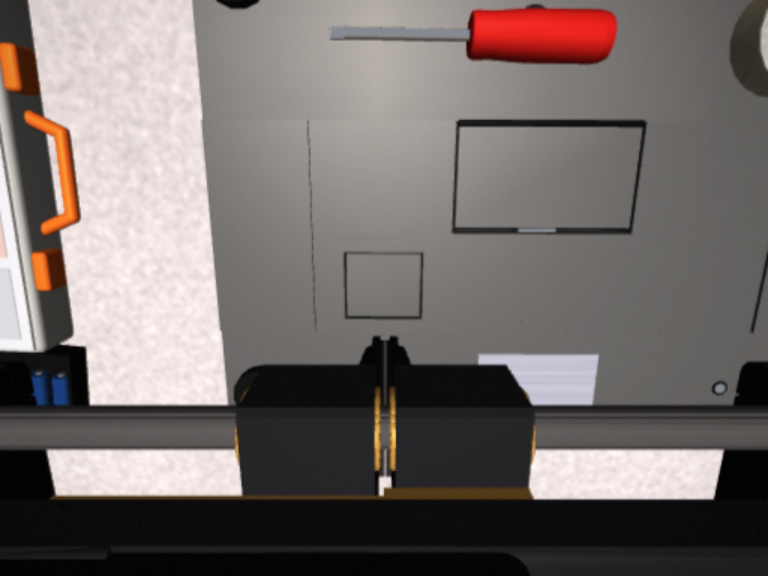

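The wrist view shows the button outline centred at (384,285), in line with the finger (tips at (385,340)). The flap is at (550,175). I'll descend.

>>> {"fn": "move_arm", "kwargs": {
  "increments": [
    [[0.04,0,0,0,0,0,-1],[0.04,0,0,0,0,0,-1],[0.025,0,0,0,0,0,-1],[0.01,0,0,0,0,0,-1],[0,0,0,0,0,0,-1]]
  ]
}}

```text
clock: 2.65
eef_pos: [0.5318, 0.1525, 0.0995]
tcp_rot: [-0.489, -0.511, -0.489, 0.511]
ft_force: [0.0, -0.5, -0.4]
grip_width: 0.0002
```

>>> {"fn": "move_arm", "kwargs": {
  "increments": [
    [[0.004,0,0,0,0,0,-1],[0.003,0,0,0,0,0,-1],[0.002,0,0,0,0,0,-1],[0,0,0,0,0,0,-1]]
  ]
}}

```text
clock: 3.15
eef_pos: [0.5322, 0.1533, 0.0907]
tcp_rot: [-0.489, -0.511, -0.489, 0.511]
ft_force: [-0.4, -0.6, -0.3]
grip_width: 0.0001
```

Next, down in small steps onto the face.

>>> {"fn": "move_arm", "kwargs": {
  "increments": [
    [[0.002,0,0,0,0,0,-1],[0.001,0,0,0,0,0,-1],[0.001,0,0,0,0,0,-1],[0,0,0,0,0,0,-1]]
  ]
}}

```text
clock: 3.65
eef_pos: [0.5322, 0.1532, 0.0867]
tcp_rot: [-0.489, -0.511, -0.489, 0.511]
ft_force: [-0.2, -0.7, 1.5]
grip_width: 0.0004
```

>>> {"fn": "move_arm", "kwargs": {
  "increments": [
    [[0.001,0,0,0,0,0,-1],[0.001,0,0,0,0,0,-1],[0,0,0,0,0,0,-1]]
  ]
}}

```text
clock: 4.03
eef_pos: [0.5322, 0.1532, 0.0848]
tcp_rot: [0.489, 0.511, 0.489, -0.511]
ft_force: [-0.7, 0.0, 1.9]
grip_width: 0.0007
```

The face gives softly: 1.5 to 1.9 N of force at z 0.085. It is the button, so I'll keep pressing.

>>> {"fn": "move_arm", "kwargs": {
  "increments": [
    [[0.001,0,0,0,0,0,-1],[0.001,0,0,0,0,0,-1],[0,0,0,0,0,0,-1]]
  ]
}}

```text
clock: 4.4
eef_pos: [0.5322, 0.1532, 0.0825]
tcp_rot: [0.489, 0.511, 0.489, -0.511]
ft_force: [-1.2, 0.3, 2.0]
grip_width: 0.0004
```

>>> {"fn": "move_arm", "kwargs": {
  "increments": [
    [[0.001,0,0,0,0,0,-1],[0,0,0,0,0,0,-1],[0,0,0,0,0,0,-1],[0,0,0,0,0,0,-1]]
  ]
}}

```text
clock: 4.9
eef_pos: [0.5322, 0.1532, 0.0818]
tcp_rot: [0.489, 0.511, 0.489, -0.511]
ft_force: [-1.9, -0.5, 3.8]
grip_width: 0.0002
```

```bash
python3 - <<'E'
from h import *
s,R=st();p,d=env.snapshot("wrist");cv2.imwrite("pics/w2.png",cv2.convertScaleAbs(p[:,:,::-1],alpha=1.4))
print(s['clock'],w2s(s['eef_pos']),s['ft_force'])
E
```

```text
4.9 [-0.05227892  0.09501056  0.08179592] [-1.92528889 -0.52100103  3.75549669]
```

View pics/w2.png

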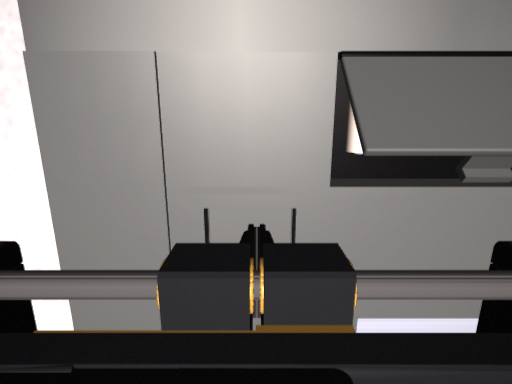

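The flap is ajar, its free edge now at row ~150 of the wrist view. I'll let the button go, rise, and move sideways to y≈+35 mm, which clears the tongue.

>>> {"fn": "move_arm", "kwargs": {
  "increments": [
    [[-0.01,0,0,0,0,0,-1],[-0.03,0,0,0,0,0,-1],[-0.004,0,0.03,0,0,0,-1],[0,0,0.03,0,0,0,-1],[0,0,0,0,0,0,-1]]
  ]
}}

```text
clock: 5.58
eef_pos: [0.5296, 0.092, 0.1259]
tcp_rot: [0.489, 0.511, 0.488, -0.511]
ft_force: [-0.3, -0.8, -0.3]
grip_width: 0.0003
```

>>> {"fn": "move_arm", "kwargs": {
  "increments": [
    [[0,0.02,0,0,0,0,-1],[0,0.02,0,0,0,0,-1],[0,0.01,0,0,0,0,-1],[0,0,0,0,0,0,-1]]
  ]
}}

```text
clock: 6.08
eef_pos: [0.5797, 0.0916, 0.1254]
tcp_rot: [-0.489, -0.51, -0.489, 0.511]
ft_force: [0.0, 0.3, -1.4]
grip_width: 0.0003
```

```bash
python3 - <<'E'
from h import *
s,R=st();p,d=env.snapshot("wrist");cv2.imwrite("pics/w3.png",cv2.convertScaleAbs(p[:,:,::-1],alpha=1.4))
print(s['clock'],w2s(s['eef_pos']),s['ft_force'])
E
```

```text
6.075 [-0.00219855  0.03543917  0.12540324] [ 0.02315944  0.31758588 -1.38756403]
```

View pics/w3.png

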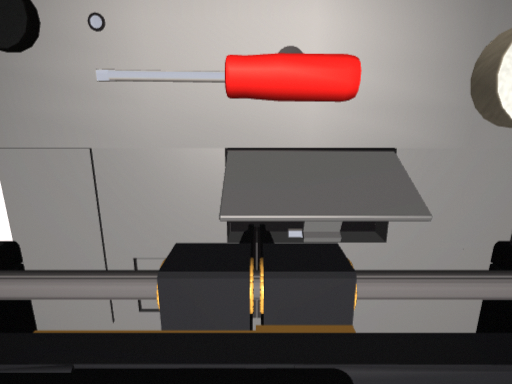

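The finger (256,235) sits in front of the flap's edge, clear of the tongue at about (320,228). I'll push toward +x.

>>> {"fn": "move_arm", "kwargs": {
  "increments": [
    [[0,0.008,0,0,0,0,-1],[0,0.008,0,0,0,0,-1],[0,0.008,0,0,0,0,-1],[0,0.008,0,0,0,0,-1],[0,0.006,0,0,0,0,-1]]
  ]
}}

```text
clock: 6.75
eef_pos: [0.618, 0.0894, 0.1256]
tcp_rot: [-0.489, -0.511, -0.489, 0.511]
ft_force: [-1.1, -0.0, -0.0]
grip_width: 0.0007
```

```bash
python3 - <<'E'
from h import *
s,R=st();p,d=env.snapshot("wrist");cv2.imwrite("pics/w4.png",cv2.convertScaleAbs(p[:,:,::-1],alpha=1.4))
print(s['clock'],w2s(s['eef_pos']),s['ft_force'])
E
```

```text
6.75 [0.03620035 0.03494355 0.12559053] [-1.06549895 -0.04864422 -0.01921422]
```

View pics/w4.png

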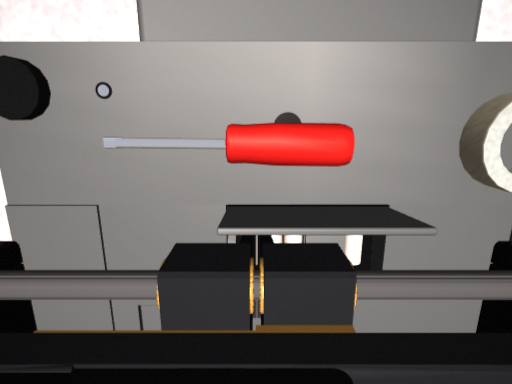

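>>> {"fn": "move_arm", "kwargs": {
  "increments": [
    [[0,0.006,0,0,0,0,-1],[0,0.006,0,0,0,0,-1],[0,0.005,0,0,0,0,-1],[0,0,0,0,0,0,-1],[0,0,0,0,0,0,-1]]
  ]
}}

```text
clock: 7.42
eef_pos: [0.6317, 0.0889, 0.125]
tcp_rot: [-0.487, -0.509, -0.491, 0.513]
ft_force: [-9.8, 0.3, 4.1]
grip_width: 0.0005
```

```bash
python3 - <<'E'
from h import *
s,R=st();p,d=env.snapshot("wrist");cv2.imwrite("pics/w5.png",cv2.convertScaleAbs(p[:,:,::-1],alpha=1.4))
print(s['clock'],w2s(s['eef_pos']),s['ft_force'])
E
```

```text
7.425 [0.04987437 0.03500708 0.12501723] [-9.83829249  0.33675721  4.07271419]
```

View pics/w5.png

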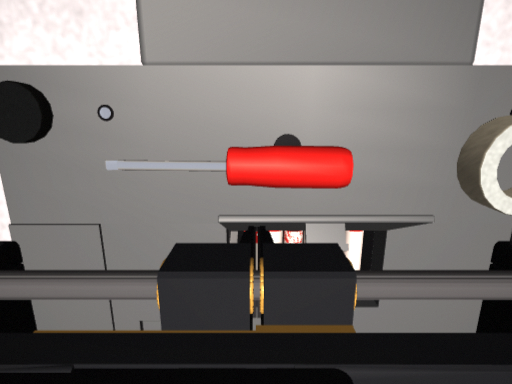

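The push force rose to 9.8 N and the flap leans away, so it is at its stop. I'll back off and rise.

>>> {"fn": "move_arm", "kwargs": {
  "increments": [
    [[0,-0.01,0,0,0,0,-1],[0,-0.02,0,0,0,0,-1],[0,-0.03,0,0,0,0,-1],[-0.04,-0.02,0,0,0,0,-1],[-0.05,0,0,0,0,0,-1]]
  ]
}}

```text
clock: 8.1
eef_pos: [0.5525, 0.0922, 0.2151]
tcp_rot: [-0.489, -0.51, -0.49, 0.511]
ft_force: [-0.2, -0.3, 0.5]
grip_width: 0.0001
```

>>> {"fn": "move_arm", "kwargs": {
  "increments": [
    [[-0.03,-0.05,0,0,0,0,-1],[0,-0.05,0,0,0,0,-1],[0,0,0,0,0,0,-1],[0,0,0,0,0,0,-1],[0,0,0,0,0,0,-1]]
  ]
}}

```text
clock: 8.72
eef_pos: [0.4555, 0.0964, 0.2456]
tcp_rot: [-0.489, -0.511, -0.489, 0.511]
ft_force: [-0.0, 0.0, -0.1]
grip_width: 0.0013
```

```bash
python3 - <<'E'
from h import *
s,R=st();P=s['eef_pos'];p,d=env.snapshot("wrist");cv2.imwrite("pics/w6.png",cv2.convertScaleAbs(p[:,:,::-1],alpha=1.4))
c=env.calibration("wrist");M=c['mount'];v,u=np.mgrid[:384,:512];q=np.stack([(u-c['cx'])/c['fx']*d,(v-c['cy'])/c['fy']*d,d],-1)
w=(q@M[:3,:3].T+M[:3,3])@R.T+P; sc=(w-np.array([*o,0]))@S
m=(abs(sc[...,1])<.05)&(sc[...,0]>.03)&(sc[...,0]<.08)&(sc[...,2]>.10)&(d>0)
a=sc[m]; 
if len(a): t=a[a[:,2]>np.percentile(a[:,2],95)];print(len(a),t.mean(0),"angle",np.pi/2+np.arctan2(t[:,0].mean()-.047,t[:,2].mean()-.088))
t,td=env.snapshot("top");cv2.imwrite("pics/top1.png",t[:,:,::-1])
b=cv2.imread("pics/top0.png")[105:240,165:330];e=t[105:240,165:330,::-1]
cv2.imwrite("pics/cmp.png",cv2.resize(np.hstack([b,e]),None,fx=2.4,fy=2.4))
mb=((sc[...,0]>-.07)&(sc[...,0]<-.035)&(abs(sc[...,1]-.097)<.018)&(d>0));ms=((sc[...,0]>-.07)&(sc[...,0]<-.035)&(sc[...,1]>-.05)&(sc[...,1]<.06)&(d>0))
print("btn z",np.median(sc[mb][:,2]),"strip z",np.median(sc[ms][:,2]),mb.sum(),ms.sum(),s['ft_force'],s['clock'])
E
```

```text
6 [0.0312906  0.04951974 0.11350155] angle 1.018682282118792
btn z 0.08720982651818529 strip z 0.08862475259763031 1289 4022 [-0.00790412  0.04131048 -0.11280686] 8.725
```

View pics/w6.png

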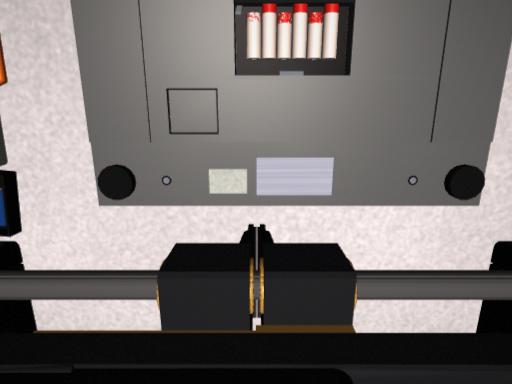

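View pics/cmp.png

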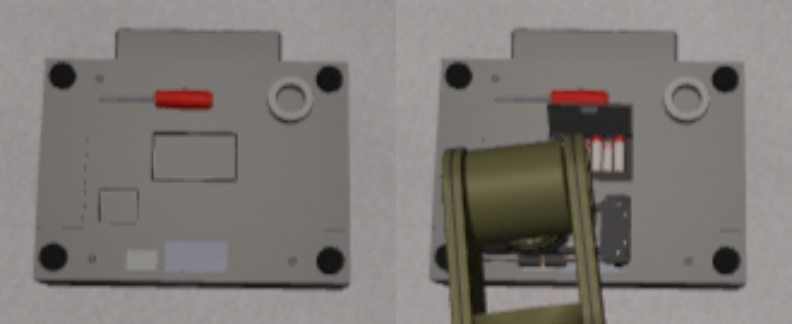

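The battery bay is open, the flap leans to +x, and the button sits 1.4 mm below the strip, which is its up position. The tape and screwdriver look unmoved. One check of the flap angle from the top depth, plus a comparison of the bench items.

```bash
python3 - <<'E'
from h import *
t,d=env.snapshot("top");K,R,tt=cam("top");v,u=np.mgrid[:384,:512]
w=((np.stack([u,v,np.ones_like(u)],-1)@np.linalg.inv(K).T)*d[...,None]-tt)@R;sc=(w-np.array([*o,0]))@S
m=(sc[...,1]>-.05)&(sc[...,1]<-.01)&(sc[...,0]>.04)&(sc[...,0]<.078)&(sc[...,2]>.095);a=sc[m]
L=np.polyfit(a[:,2],a[:,0],1);print(len(a),"angle",np.pi/2+np.arctan(L[0]),"top",a[a[:,2].argmax()])
b=cv2.imread("pics/top0.png").astype(int);df=np.abs(b-t[:,:,::-1].astype(int)).max(2)>25
n,l,stt,_=cv2.connectedComponentsWithStats(df.astype(np.uint8));print([list(x) for x in stt[1:] if x[4]>15])
s=env.read_state();print(s['clock'],s['ft_force'])
E
```

```text
158 angle 1.9935463506801523 top [ 0.06723661 -0.01796834  0.14978111]
[[np.int32(184), np.int32(147), np.int32(328), np.int32(237), np.int32(28251)], [np.int32(261), np.int32(342), np.int32(34), np.int32(42), np.int32(815)]]
8.875 [-0.2747668   0.8793227  -0.80205169]
```

```bash
python3 -c "
from station import env
print(env.close_job())"
```

```text
the job is handed in; nothing more can be done
None
```

The flap is fully open and the job is handed in; the hand-in call reports no verdict.

- **Button:** I found it at about y = +97 mm along the strip. I pressed it with the shut fingers until the flap sprang ajar, at about 4 N, then took the finger off.
- **Flap:** I pushed it over from beside its catch tongue until it met its stop, where the push force reached about 10 N. Then I backed the arm off clear.

**Last checks:**
- **Flap angle:** the top camera's depth gives about 1.99 rad, against the stop at 2.0. An earlier wrist-camera estimate gave 1.02 rad, but it rested on only 6 stray points, with the flap out of that camera's view, so I discarded it.
- **Button:** it reads 1.4 mm below the strip, which is fully up.
- **Loose things:** the tape and screwdriver look unmoved in the before-and-after pictures. A picture comparison showed no change around the organiser and cell tray. It could not separate the carton, weight and glue gun from the arm's own change, but the arm passed over that side with its fingertips more than 0.2 m above the bench.
- **Contact and time:** wrist force was under about 1 N in the last reading, and the run took about 9 s of the 61 s.

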